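# Dock the drilling tray and hold the dental model in its corner

### The arm

A 7-joint arm with a two-finger parallel gripper is mounted at the origin on the work surface. World frame = base frame: x ahead of the robot, y to its left, z up, the work surface at z = 0. Lengths are in m, angles in degrees, forces in N, time in s.
With the tool pointing down it reaches from about 0.4 to 0.925 m from the base axis. Payload 5.6 kg.
Tool frame: the origin (TCP) lies at the very end of the fingers, on their centre line; the grasp point (between the pads) lies 19 mm behind it; z points along the fingers, x is the direction in which the jaws open and shut, and the axes are right-handed (so a half turn about z gives the same grasp; the last joint's range is limited). The gripper opens to 85 mm and grips with 20 to 120 N. Pads are 22 mm wide; open, the fingers measure 114 mm over their backs; the gripper's body (76 mm by 85 mm) begins 54 mm behind the grasp point. The pads swing forward as they close: fully open they stand 13 mm farther back than shut.
Start: joints at [71.276, 26.786, -0.665, 91.828, 0.344, 61.387, -3.226], TCP at [0.182, -0.624, 0.231] pointing down, gripper open.
Joint ranges: [-144.91, 144.91], [-17.63, 115.5], [-89.93, 88.59], [15.96, 139.68], [-74.01, 254.01], [8.47, 105.57], [-167.45, 167.45]. Speed limits (degrees/s): [147.25, 147.25, 180, 180, 180, 180, 180].

### API

Orientations are given as a 3x3 rotation matrix whose columns are the frame's x, y, z axes.
In Python, from workcell import get_state, capture, close_job, masks_of, place_of gives the robot as it stands.
- The arm moves only by the tool send_rows, never from a script. Its argument "series" is a list that holds one entry, the list of rows, each a list of 4 numbers: the shift along the tool's x, y, z in m, then the turn about the tool's z in rad. In form: [[[x, y, z, spin], ...]]. A call has 1 to 10 rows; each row is the pose to reach, as a shift and turn from the pose commanded when the call began, along the tool's axes at that moment; what a row does not reach only later rows make up. A row lasts 1/10 s, in which the tool goes at most 50 mm and 8.59 degrees, less where a joint would pass 70% of its speed; a pose out of reach is approached as far as the arm can. A call with a gripper value outside its range is refused whole. "fingers" is the finger opening in m, from 0 to 0.0854, set as the call begins (left out, the last holds). The fingers move at their own pace and stop on an object; "squeeze" is the grip in N (left out, the last holds). Time passes only in rows, so rows that repeat a pose let the fingers close. It gives the time, the measured TCP pose, the force and the opening at its end, in the units of the state.
- get_state(): the state, without advancing time (a new reading comes with each control period).
- capture(name): name is "side" or "top"; returns a dict with "image" (420x560x3 uint8, blue, green, red), "range_z" (420x560 float32, m along the optical axis (not along the pixel's ray), 0 where there is no reading), "fov_y" (degrees; the focal length in pixels is half the picture's height over the tangent of half this angle, whatever the lens; pixels are square), "cx", "cy" (the principal point, pixels), "R" (3x3) and "t" (3): a world point X has camera coordinates R X + t. Camera axes: x right, y down, z forward; pixel columns grow to the right and rows downward; lengths in m; the calibration is good to about 2 mm. A picture is of the moment at which its call begins.
- close_job(): hands the job in, once; it reports no verdict.
Trained networks look in a picture, given as the dict that the camera call returned (one of the last four; its "shot" number tells which), for a name from the list of things; names that differ only in an ending like _2 or _b are one class to them, and where a whole thing is asked for, a point or a joint stands for the part that bears it (a point fixed in the world has none). Each returns a list of dicts, best first, with "p" (0 to 1); they miss things now and then, are a little off and sometimes report something else, mostly with a low value. They report only what shows in the picture. A call takes as long as a camera call. They do not tell look-alikes from the thing itself.
- masks_of(picture, target): "pixels" (420x560 bool, what is visible of it) and "rect" ([left, top, width, height] in pixels, round what is visible of it).
- place_of(picture, target): "xy" ([column, row] in pixels: a listed point, or the origin of a listed thing).
The state is a dict: "clock": time; "joints": joint angles; "qd": joint speeds; "tau": joint torques, N m; "eef_pos": TCP position; "orientation": TCP orientation; "wrist_force": force on the tool from outside, world axes, zero at the start; "ft_torque": the same for the moment, N m; "gripper_width": finger opening in m.
Only numpy, scipy, OpenCV 4.12 (cv2) and the standard library are available. Lean on these libraries where they do the work, as an engineer would, in place of code of your own. Each camera call takes 0.05 s, during which the arm holds its last target. There are 200 camera calls.

### The job

Slide the loaded aluminium tray into the slotted dock of the drilling station until it is fully home against the stop, with the white plaster model still lying on it. Then press the model into the corner of the tray's two low fences so that it sits flat on the tray and flush against both at once, and finish while still holding it pressed firmly there (do not let go). Leave the block of burs and the spare reddish model beside the tray's path where they are.

Things in the scene. Friction and masses are not known exactly. Their poses are not given: they have to be found in the camera images.
- tray: flat aluminium slide tray, 160 mm long (its x, -85 to +75), 120 mm wide (its y, -60 to +60), plate 8 mm thick, about 0.56 kg, loose. Origin on its underside, z up. Its +x end goes into the dock first. Two fixed low fences on it form a corner at its +x end, -y side; the plaster model lies loose on it; a black grip tab stands at its -x end
- tray_tab_top (a point): centre of the top of the tray's upright black grip tab: tab is 16 mm along the tray's x, 30 mm along its y, 40 mm tall above the plate (top 48 mm over the bench), centred at tray x = -74, y = 0 mm
- end_fence: fence across the tray's +x end, 8 mm thick (x), 88 mm long (y), 10 mm tall above the plate (top 18 mm over the bench); origin at the centre of its underside, at tray (63, -4, 8) mm; the face for the model is at tray x = +59 mm
- side_fence: fence along the tray's -y side, 8 mm thick (y), 85 mm long (x), 10 mm tall above the plate; origin at the centre of its underside, at tray (16.5, -44, 8) mm; the face for the model is at tray y = -40 mm
- model: white plaster dental model on the tray: base 56 mm long (x), 46 mm wide (y), 30 mm tall, about 0.19 kg, an arch of teeth on top to 39 mm, within 20 mm of the middle in y. Origin: centre of its underside; axes within 0.2 rad of the tray's at the start. Home in the corner it is at tray (31, -17, 8) mm, square to the tray. Fence tops are 18 mm, the base's top 38 mm over the bench
- dock: slotted dock fixed to the bench. Origin at bench level where the tray's origin lies when home; +x points into the dock (tray slides along it, same yaw). Stop (16 mm tall) with its face at x = +75 mm; behind it, x = 91 to 221, a white housing 170 mm wide, 75 mm tall (knob to 95). Side walls 126 mm apart, lips over the tray's edges (underside 12, top 16 mm up, reaching 8 mm inwards)
- dock_mouth (a point): centre of the start of the dock's lipped slot, at dock (-30, 0, 0) mm; the lips span dock x = -30 to +75 mm. Outward from here flared guide walls, 16 mm tall, widen the mouth to about 160 mm at dock x = -70 mm
- bur_block: clear block 50 x 100 x 22 mm with rows of thin burs standing in it to 48 mm; origin: centre of its underside
- spare_model: reddish dental model, 50 x 55 mm and 27 mm tall, lying on the bench (not the one for this job); origin: centre of its underside
Mind the look-alikes: they are no part of the job. Of the things like the model, leave any that is green, red or yellow; of the rest the smaller one is meant.

How it is judged (in metres and radians):
On the way, in this order (a step that is already met when the one before it is completed fails the run):
1. the tray is fully home in the dock with the model lying on it (x of tray in the frame of dock between -0.004 and 0.004 m and y of tray in the frame of dock between -0.006 and 0.006 m and z of tray in the frame of dock below 0.005 m and angle between the x axis of tray and the x axis of dock, either way round below 0.08 rad and z of model in the frame of tray between 0.005 and 0.011 m and angle between model's own z axis and vertical below 0.06 rad), for 0.2 s.
2. the model is pressed into the corner, flush against both fences (all of step 1 and contact force between model and end_fence above 2 N and contact force between model and side_fence above 2 N and angle between the x axis of model and the x axis of tray, either way round below 0.05 rad and x of model in the frame of tray between 0.028 and 0.034 m and y of model in the frame of tray between -0.02 and -0.014 m and contact force between the fingers and model above 1 N), for 0.3 s.
At the end, for the whole second after the job is handed in: The tray lies home in the dock (within 4 mm of the stop, inside the slot), the model lies flat on it (within 3 mm) and square (within 0.05 rad) in the corner, within 3 mm of touching, pushing on each fence with more than 2 N, and the fingers still hold it (all of step 2); the arm keeps its last pose, push and grip.
It fails at once if the bur block or the spare reddish model is displaced by more than 30 mm (distance of any of bur_block, spare_model from where it was at the start of the episode above 0.03 m).
It fails at once if the model falls off the tray (z of model in the frame of tray below 0 m).
It also fails if it takes over 72 s, if anything falls off the work surface, if the arm or the gripper's body presses on something with over 40 N, if the wrist force passes 120 N, or if a joint passes its speed limit or range.

## Working session

There is one attempt and no reset: what is moved stays moved. The work goes in short steps, Python scripts to look and compute and a tool call to move; the robot and the scene stay as the last step left them, time stands still between calls to the robot, and variables do not carry over. Pictures are saved under pics/ and viewed, about 8 in all and at most 12, crops included, and the job is handed in when it is done.

Besides the shell and the picture viewer there is one more tool, called after "Emit:" as name([rows], argument=value, ...), one row to a line, values as JSON. send_rows: Moves the arm, as the interface text tells. Its arguments: {"type":"object","properties":{"series":{"type":"array","items":{"type":"array","items":{"type":"array","items":{"type":"number"}}}},"fingers":{"type":"number"},"squeeze":{"type":"number"}},"required":["series"]}

```bash
mkdir -p pics; ls
cat > h.py <<'E'
import numpy as np, cv2
from workcell import get_state, capture, close_job, masks_of, place_of
def K(p):
    f=p["image"].shape[0]/2/np.tan(np.radians(p["fov_y"])/2); return f,p["cx"],p["cy"]
def pt(p,u,v,z=None):
    "world point at pixel; on height z if given, else by depth"
    f,cx,cy=K(p); R=np.array(p["R"]); t=np.array(p["t"])
    d=R.T@np.array([(u-cx)/f,(v-cy)/f,1]); c=-R.T@t
    s=(z-c[2])/d[2] if z is not None else float(p["range_z"][int(round(v)),int(round(u))])
    return c+s*d
def cloud(p):
    f,cx,cy=K(p); R=np.array(p["R"]); t=np.array(p["t"])
    v,u=np.mgrid[:420,:560]; Z=p["range_z"]
    X=np.stack([(u-cx)/f*Z,(v-cy)/f*Z,Z],-1)-t
    return X@R
def proj(p,X):
    f,cx,cy=K(p); q=np.array(p["R"])@np.array(X)+np.array(p["t"]); return f*q[:2]/q[2]+[cx,cy]
E
python3 - <<'E'
from h import *
s=get_state(); print({k:np.round(v,3).tolist() for k,v in s.items()})
for n in("top","side"):
    p=capture(n); cv2.imwrite(f"pics/{n}0.png",p["image"]); print(n,p["fov_y"],np.round(-np.array(p["R"]).T@p["t"],3))
    for o in["tray","tray_tab_top","end_fence","side_fence","model","dock","dock_mouth","bur_block","spare_model"]:
        print(o,[(round(a["p"],2),np.round(a["xy"]).tolist(),np.round(pt(p,*a["xy"]),3).tolist()) for a in place_of(p,o) if 0<=a["xy"][1]<419.4 and 0<=a["xy"][0]<559.4][:4])
E
```

```text
pics
{'clock': 0.0, 'joints': [71.276, 26.837, -0.663, 91.882, 0.342, 61.384, -3.225], 'qd': [-0.013, 0.044, 0.03, -0.015, -0.036, -0.012, 0.037], 'tau': [-0.0, -53.238, 0.022, -25.13, 0.011, 0.008, -0.0], 'eef_pos': [0.182, -0.623, 0.23], 'orientation': [[0.28, -0.96, -0.001], [-0.96, -0.28, 0.002], [-0.002, 0.0, -1.0]], 'wrist_force': [-0.104, -0.669, 0.056], 'ft_torque': [-0.01, -0.001, 0.049], 'gripper_width': 0.085}
top 48.492168624085565 [ 0.377 -0.057  1.113]
tray [(0.83, [317.0, 239.0], [0.489, -0.138, 0.044])]
tray_tab_top [(0.62, [352.0, 227.0], [0.516, -0.22, 0.046])]
end_fence [(0.72, [293.0, 249.0], [0.469, -0.084, 0.018])]
side_fence [(0.69, [303.0, 225.0], [0.525, -0.109, 0.018])]
model [(0.96, [316.0, 247.0], [0.471, -0.136, 0.035]), (0.93, [395.0, 255.0], [0.453, -0.319, 0.038]), (0.82, [364.0, 313.0], [0.322, -0.244, 0.035]), (0.72, [353.0, 171.0], [0.647, -0.225, 0.052])]
dock [(0.42, [317.0, 246.0], [0.474, -0.139, 0.038])]
dock_mouth []
bur_block [(0.69, [304.0, 223.0], [0.529, -0.111, 0.022]), (0.66, [242.0, 138.0], [0.738, 0.038, 0.024])]
spare_model [(0.86, [307.0, 140.0], [0.735, -0.12, 0.019])]
side 53.4154106808708 [ 0.52  -0.558  0.614]
tray [(0.64, [257.0, 275.0], [0.49, -0.168, 0.031])]
tray_tab_top [(0.63, [277.0, 258.0], [0.523, -0.118, 0.008]), (0.59, [275.0, 292.0], [0.519, -0.212, 0.049])]
end_fence [(0.78, [250.0, 246.0], [0.477, -0.114, 0.039])]
side_fence [(0.55, [281.0, 256.0], [0.53, -0.121, 0.018])]
model [(0.96, [228.0, 378.0], [0.454, -0.341, 0.039]), (0.94, [250.0, 272.0], [0.478, -0.168, 0.038]), (0.87, [350.0, 389.0], [0.62, -0.358, 0.04]), (0.79, [367.0, 322.0], [0.657, -0.261, 0.041])]
dock []
dock_mouth []
bur_block [(0.69, [385.0, 197.0], [0.738, 0.021, 0.021])]
spare_model [(0.94, [394.0, 262.0], [0.727, -0.134, 0.017])]
```

View pics/top0.png

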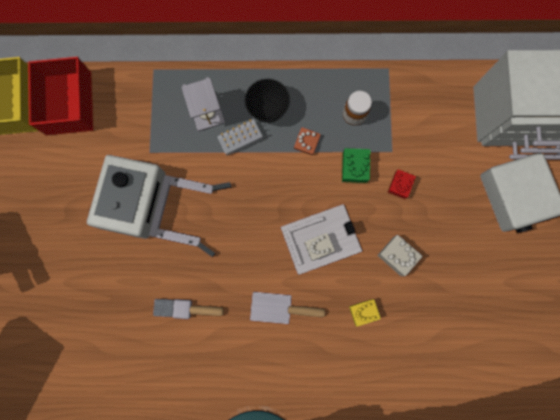

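View pics/side0.png

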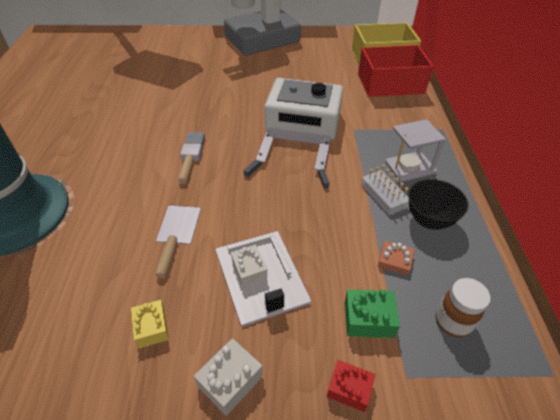

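The top view shows the tray at (317,240), with its black tab at (350,228) and the white model at (320,246). The dock housing is at (128,195), with its slot facing the tray.

Model candidates:
- white on the tray (320,246): smallest white one
- larger white (402,255)
- green (356,165), red (402,184) and yellow (366,313): excluded by colour
- reddish spare (307,140)

I choose the one on the tray. Next I'll measure the poses.

```bash
cat > m.py <<'E'
from h import *
def rect(P):
    c,(w,h),a=cv2.minAreaRect((P[:,:2]*1000).astype(np.float32)); return np.round(c,1),round(w,1),round(h,1),round(a,1)
def measure(names=("top","side"),save=None):
    for n in names:
        p=capture(n); C=cloud(p)
        if save: cv2.imwrite(f"pics/{save}_{n}.png",p["image"])
        x,y,z=C[...,0],C[...,1],C[...,2]
        for o in("tray","model","tray_tab_top"):
            for m in masks_of(p,o)[:6]:
                k=m["pixels"]&(p["range_z"]>0); Q=C[k]
                c=Q.mean(0)
                print(n,o,round(m["p"],2),"mean",np.round(c,3),"rect",rect(Q), "zpct",np.round(np.percentile(Q[:,2],[5,50,95]),3))
                if o=="model":
                    t=Q[(Q[:,2]>.027)]; 
                    if len(t)>5: print("   top>27mm",rect(t))
        for lab,k in(("housing z 65-85",(z>.065)&(z<.085)&(y>.2)&(y<.48)&(x>.4)&(x<.75)),
                     ("low z 10-22 dock",(z>.009)&(z<.024)&(y>.05)&(y<.32)&(x>.42)&(x<.69)&(x+.0*y<.69))):
            Q=C[k]; print(n,lab,k.sum(),rect(Q) if len(Q) else "")
            if "low" in lab:
                num,L=cv2.connectedComponents(k.astype(np.uint8))
                for i in range(1,num):
                    if (L==i).sum()>25: print("   comp",(L==i).sum(),rect(C[L==i]),np.round(C[L==i].mean(0),3))
E
python3 - <<'E'
from m import *
measure()
p=capture("top"); im=p["image"]
big=cv2.resize(im[130:290,80:380],None,fx=2.6,fy=2.6,interpolation=cv2.INTER_CUBIC); cv2.imwrite("pics/crop.png",big)
E
```

```text
top tray 0.78 mean [ 0.496 -0.15   0.011] rect (array([ 494.8, -150.9]), 124.3, 171.8, 20.4) zpct [0.004 0.009 0.021]
top model 0.96 mean [ 0.664 -0.232  0.041] rect (array([ 667.8, -233.9]), 62.9, 77.2, 87.4) zpct [0.02  0.041 0.053]
   top>27mm (array([ 667.8, -233.9]), 62.9, 77.2, 87.4)
top model 0.96 mean [ 0.622 -0.34   0.027] rect (array([ 628.5, -347.3]), 54.9, 69.7, 66.2) zpct [0.002 0.03  0.04 ]
   top>27mm (array([ 623.6, -342.9]), 46.1, 56.7, 67.3)
top model 0.81 mean [ 0.323 -0.243  0.031] rect (array([ 322.9, -244.5]), 45.6, 55.1, 17.2) zpct [0.022 0.031 0.04 ]
   top>27mm (array([ 322.9, -244.5]), 45.6, 55.1, 17.2)
top model 0.61 mean [ 0.451 -0.325  0.039] rect (array([ 456.6, -333.1]), 74.3, 74.0, 47.8) zpct [0.009 0.04  0.052]
   top>27mm (array([ 452.4, -329.3]), 74.3, 61.5, 47.5)
top model 0.58 mean [ 0.473 -0.143  0.04 ] rect (array([ 474.1, -145.2]), 45.9, 60.4, 22.0) zpct [0.035 0.039 0.048]
   top>27mm (array([ 473.3, -143. ]), 45.8, 55.9, 21.7)
top tray_tab_top 0.73 mean [ 0.496 -0.15   0.011] rect (array([ 494.2, -149.4]), 124.7, 165.0, 19.9) zpct [0.005 0.00
[... 730 characters left out ...]
035] rect (array([ 475.2, -136.8]), 53.7, 71.6, 21.6) zpct [0.012 0.038 0.047]
   top>27mm (array([ 474.4, -144.7]), 46.1, 57.4, 21.6)
side model 0.61 mean [ 0.327 -0.253  0.028] rect (array([ 318.3, -238.1]), 52.2, 76.5, 17.1) zpct [0.006 0.03  0.039]
   top>27mm (array([ 323.9, -246.3]), 46.3, 56.7, 17.5)
side model 0.57 mean [ 0.623 -0.349  0.029] rect (array([ 625.6, -344.7]), 46.6, 58.1, 67.5) zpct [0.009 0.03  0.039]
   top>27mm (array([ 624.6, -344. ]), 46.6, 55.6, 67.0)
side housing z 65-85 2171 (array([589.8, 304.9]), 133.7, 169.6, 77.3)
side low z 10-22 dock 1384 (array([564.2, 207. ]), 258.3, 185.1, 79.3)
   comp 1377 (array([556.3, 165.1]), 173.1, 185.1, 79.3) [0.565 0.189 0.016]
```

View pics/crop.png

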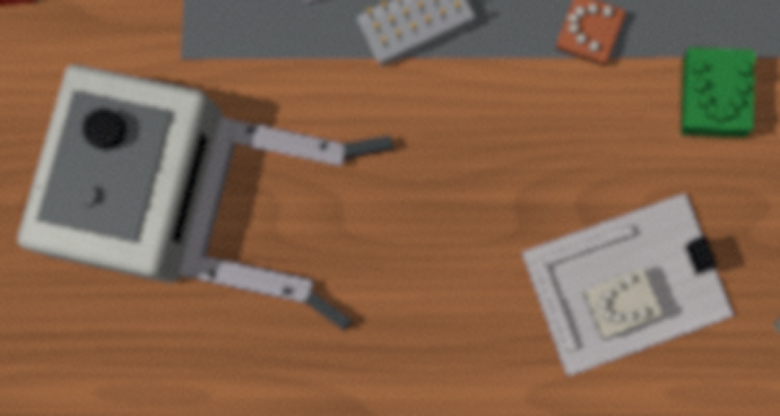

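The crop confirms the choice: the white model lies on the tray at tray (6, 18). Measured poses:
- **Tray:** origin ≈ (0.493, -0.1445), yaw 110°.
- **Dock:** origin ≈ (0.555, 0.153), yaw 77.5°.

The sizes match the text. Next I'll write a helper that converts goals into rows.

```bash
cat >> h.py <<'E'
def rel(x,y,z,yaw):
    "tool-frame shift and spin from the present pose to world TCP x,y,z with tool-x yaw (deg)"
    s=get_state(); R=np.array(s["orientation"]); d=R.T@(np.array([x,y,z])-s["eef_pos"])
    y0=np.degrees(np.arctan2(R[1,0],R[0,0])); e=(yaw-y0+180)%360-180
    print("shift",np.round(d,4),"spin",round(-np.radians(e),4),"now",np.round(s["eef_pos"],4),"yaw",round(y0,2),"F",np.round(s["wrist_force"],1),"w",round(s["gripper_width"],4),"t",round(s["clock"],2))
DO=np.array([.5553,.153]); DY=77.5
def dk(x,y):
    a=np.radians(DY); return DO+x*np.array([np.cos(a),np.sin(a)])+y*np.array([-np.sin(a),np.cos(a)])
E
python3 - <<'E'
from h import *
rel(.518,-.214,.12,-70)
E
```

```text
shift [-0.2995 -0.4374  0.1113] spin -0.0653 now [ 0.1819 -0.624   0.2313] yaw -73.74 F [-0.6  0.2 -0.1] w 0.0854 t 1.45
```

Emit:
send_rows([
  [[-0.03,-0.044,0.011,-0.006],[-0.06,-0.087,0.022,-0.013],[-0.09,-0.131,0.033,-0.02],[-0.12,-0.175,0.044,-0.026],[-0.15,-0.219,0.056,-0.033],[-0.18,-0.262,0.067,-0.04],[-0.21,-0.306,0.078,-0.046],[-0.24,-0.35,0.089,-0.052],[-0.27,-0.394,0.1,-0.059],[-0.3,-0.437,0.111,-0.065]],
], fingers=0.045)

```text
clock: 2.45
eef_pos: [0.4931, -0.2438, 0.1287]
orientation: [[0.342, -0.94, 0.001], [-0.94, -0.342, -0.001], [0.001, -0.001, -1.0]]
wrist_force: [0.2, -1.2, 1.0]
gripper_width: 0.0449
```

Run:
```python
from m import *
rel(.518,-.214,.12,-70)
p=capture("side"); cv2.imwrite("pics/s1.png",cv2.resize(p["image"][150:350,170:370],None,fx=2.5,fy=2.5))
C=cloud(p); k=(p["image"].max(-1)<70)&(C[...,2]>.030)&(C[...,2]<.056)&(abs(C[...,0]-.518)<.04)&(abs(C[...,1]+.214)<.04)
print(k.sum(),rect(C[k]),C[k].mean(0))
print([(a["p"],pt(p,*a["xy"],z=.048)) for a in place_of(p,"tray_tab_top")])
```

```text
shift [-0.0195 -0.0336  0.0087] spin -0.0004 now [ 0.4931 -0.2438  0.1287] yaw -70.02 F [ 0.2 -1.2  1. ] w 0.0449 t 2.45
202 (array([ 516.8, -216.8]), 27.6, 14.9, 20.7) [ 0.5184486  -0.21969662  0.04342294]
[(0.64, array([ 0.5174004 , -0.20961147,  0.048     ]))]
```

View pics/s1.png

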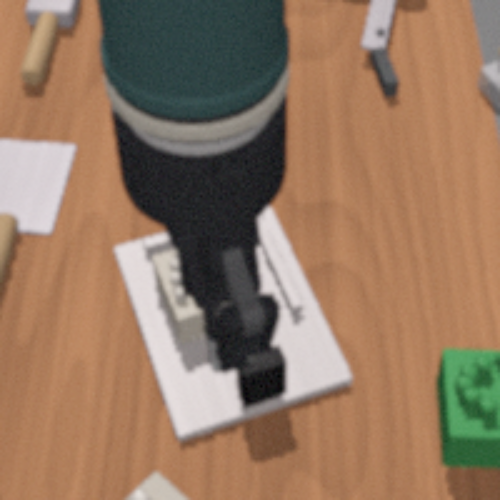

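The picture shows the gripper hovering over the tab. The arm is still settling, so I'll hold it and then compute.

Emit:
send_rows([
  [[0,0,0,0],[0,0,0,0],[0,0,0,0]],
])

```text
clock: 2.85
eef_pos: [0.491, -0.2471, 0.129]
orientation: [[0.339, -0.941, -0.0], [-0.941, -0.339, -0.001], [0.001, 0.0, -1.0]]
wrist_force: [-0.3, 0.1, -0.1]
gripper_width: 0.045
```

Run:
```python
from h import *
rel(.518,-.214,.018,-70)
```

```text
shift [-0.0221 -0.0367  0.111 ] spin -0.0035 now [ 0.491  -0.2471  0.129 ] yaw -70.2 F [-0.3  0.1 -0.1] w 0.045 t 2.85
```

Emit:
send_rows([
  [[-0.022,-0.037,0.02,-0.003],[-0.022,-0.037,0.04,-0.003],[-0.022,-0.037,0.055,-0.003],[-0.022,-0.037,0.07,-0.003],[-0.022,-0.037,0.08,-0.003],[-0.022,-0.037,0.09,-0.003],[-0.022,-0.037,0.1,-0.003],[-0.022,-0.037,0.107,-0.003],[-0.022,-0.037,0.111,-0.003],[-0.022,-0.037,0.111,-0.003]],
])

```text
clock: 3.85
eef_pos: [0.5189, -0.2119, 0.0173]
orientation: [[0.345, -0.939, -0.001], [-0.939, -0.345, 0.0], [-0.0, 0.001, -1.0]]
wrist_force: [-0.4, -0.5, 0.0]
gripper_width: 0.045
```

Emit:
send_rows([
  [[0,0,0,0],[0,0,0,0],[0,0,0,0],[0,0,0,0],[0,0,0,0],[0,0,0,0]],
], fingers=0.0, squeeze=60)

```text
clock: 4.45
eef_pos: [0.52, -0.2127, 0.0186]
orientation: [[0.344, -0.939, 0.002], [-0.939, -0.344, -0.001], [0.002, -0.001, -1.0]]
wrist_force: [0.5, -3.8, 6.6]
gripper_width: 0.0148
```

Run:
```python
from m import *
rel(.518,-.214,.018,-70)
measure(("side",),"s2")
```

```text
shift [0.0005 0.0023 0.0006] spin 0.0023 now [ 0.52   -0.2127  0.0186] yaw -69.87 F [ 0.5 -3.8  6.6] w 0.0148 t 4.45
side model 0.93 mean [ 0.667 -0.244  0.036] rect (array([ 675.9, -222.2]), 90.0, 89.3, 87.5) zpct [0.007 0.04  0.052]
   top>27mm (array([ 669., -235.]), 63.8, 75.9, 87.0)
side model 0.91 mean [ 0.455 -0.337  0.038] rect (array([ 453.7, -330.5]), 74.4, 61.2, 47.4) zpct [0.012 0.04  0.052]
   top>27mm (array([ 453.7, -330.4]), 74.3, 61.2, 47.5)
side model 0.9 mean [ 0.467 -0.154  0.034] rect (array([ 478.2, -167.6]), 35.6, 106.7, 24.6) zpct [0.014 0.038 0.047]
   top>27mm (array([ 476.9, -168.3]), 32.3, 106.7, 24.4)
side model 0.77 mean [ 0.327 -0.253  0.028] rect (array([ 321.6, -247.2]), 51.6, 57.3, 17.5) zpct [0.006 0.03  0.039]
   top>27mm (array([ 323.9, -246.3]), 46.1, 57.0, 17.5)
side model 0.72 mean [ 0.623 -0.348  0.028] rect (array([ 627.9, -337.2]), 61.9, 60.3, 67.2) zpct [0.003 0.03  0.039]
   top>27mm (array([ 624.8, -344.1]), 46.7, 55.8, 66.8)
side tray_tab_top 0.64 mean [ 0.482 -0.181  0.01 ] rect (array([ 503. , -169.4]), 124.8, 220.0, 20.6) zpct [0.003 0.008 0.021]
side tray_tab_top 0.45 mean [0.741 0.036 0.022] rect (array([749.7,  57.7]), 74.2, 118.8, 26.9) zpct [0.006 0.022 0.046]
side housing z 65-85 1059 (array([608.2, 300.8]), 129.8, 134.1, 76.1)
side low z 10-22 dock 510 (array([636.5, 193.7]), 256.8, 38.1, 79.3)
   comp 502 (array([628.7, 152.8]), 174.0, 35.8, 80.2) [0.627 0.156 0.016]
```

Run:
```python
from h import *
print(dk(-.244,0)); rel(*dk(-.244,0),.0186,-102.5)
```

```text
[ 0.50248873 -0.08521623]
shift [-0.1257 -0.0275 -0.0002] spin 0.5696 now [ 0.52   -0.2127  0.0186] yaw -69.86 F [-0.2 -2.7  5.1] w 0.0153 t 4.65
```

Emit:
send_rows([
  [[-0.003,-0.001,0,0.014],[-0.008,-0.002,0,0.037],[-0.014,-0.003,0,0.065],[-0.021,-0.005,0,0.095],[-0.028,-0.006,0,0.125],[-0.035,-0.008,0,0.155],[-0.042,-0.009,0,0.19],[-0.049,-0.011,0,0.22],[-0.056,-0.012,0,0.25],[-0.063,-0.014,0,0.28]],
])

```text
clock: 5.65
eef_pos: [0.5105, -0.1504, 0.0186]
orientation: [[0.069, -0.998, 0.001], [-0.998, -0.069, -0.003], [0.003, -0.0, -1.0]]
wrist_force: [-0.9, -8.3, 7.8]
gripper_width: 0.0153
```

Run:
```python
from h import *
rel(*dk(-.244,0),.0186,-102.5)
```

```text
shift [-0.0656  0.0034 -0.0002] spin 0.2874 now [ 0.5105 -0.1504  0.0186] yaw -86.03 F [-0.9 -8.3  7.8] w 0.0153 t 5.65
```

Emit:
send_rows([
  [[-0.007,0,0,0.03],[-0.014,0.001,0,0.06],[-0.021,0.001,0,0.09],[-0.028,0.001,0,0.12],[-0.035,0.002,0,0.15],[-0.042,0.002,0,0.18],[-0.049,0.003,0,0.21],[-0.056,0.003,0,0.245],[-0.062,0.003,0,0.27],[-0.065,0.003,0,0.284]],
])

```text
clock: 6.65
eef_pos: [0.5027, -0.0856, 0.0185]
orientation: [[-0.213, -0.977, 0.0], [-0.977, 0.213, -0.003], [0.003, -0.001, -1.0]]
wrist_force: [-1.7, -8.9, 9.3]
gripper_width: 0.0149
```

Emit:
send_rows([
  [[0,0,0,0],[0,0,0,0]],
])

```text
clock: 6.85
eef_pos: [0.5027, -0.0852, 0.0185]
orientation: [[-0.212, -0.977, 0.0], [-0.977, 0.212, -0.002], [0.002, -0.0, -1.0]]
wrist_force: [-1.9, -5.3, 9.7]
gripper_width: 0.0154
```

```bash
cat > tr.py <<'E'
from m import *
def tray(name,save=None):
    p=capture(name); C=cloud(p)
    if save: cv2.imwrite(f"pics/{save}.png",p["image"])
    a=np.radians(DY); R=np.array([[np.cos(a),np.sin(a)],[-np.sin(a),np.cos(a)]])
    Q=(C[...,:2]-DO)@R.T*1000; z=C[...,2]; g=p["image"].min(-1)
    ro=lambda k:(lambda r:(np.round(r[0],1),np.round(r[1],1),round(r[2],1)))(cv2.minAreaRect(Q[k].astype(np.float32)))
    for o in("tray","model"):
        for m in masks_of(p,o)[:6]:
            k=m["pixels"]&(p["range_z"]>0)
            if o=="tray": k&=(z>.004)&(z<.022)
            else: k&=(z>.032)&(z<.045)
            if k.sum()>30 and abs(np.median(Q[k][:,1]))<90: print(name,o,round(m["p"],2),k.sum(),"dock-frame mm:",ro(k))
    return p,Q,z
E
python3 - <<'E'
from tr import *
rel(*dk(-.244,0),.0186,-102.5)
tray("top","t3"); tray("side","s3")
E
```

```text
shift [ 0.0001  0.0002 -0.0001] spin 0.0043 now [ 0.5027 -0.0852  0.0185] yaw -102.26 F [-1.9 -5.3  9.7] w 0.0154 t 6.85
top tray 0.76 1232 dock-frame mm: (array([-138.8,    4.7]), array([ 90.4, 120.2]), 0.6)
top model 0.71 692 dock-frame mm: (array([-493.2,   -4. ]), array([61.2, 74.2]), 59.8)
top model 0.64 345 dock-frame mm: (array([-159.6,   21.1]), array([51.3, 46. ]), 2.1)
side tray 0.58 2209 dock-frame mm: (array([-174.8,    2.7]), array([118.3, 164.3]), 89.9)
side model 0.96 1939 dock-frame mm: (array([-493.9,   -5.3]), array([61.2, 74.2]), 60.2)
```

View pics/t3.png

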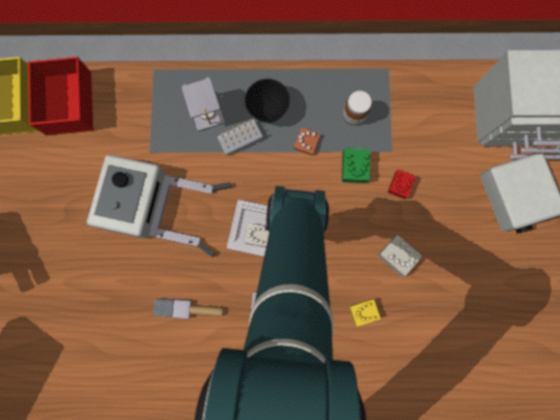

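The arm covers the back of the tray, but its front is visible just outside the dock mouth, roughly square and about 3–4 mm off in y. I'll check the dock centreline from its lips.

Run:
```python
from tr import *
for n in("top","side"):
    p,Q,z=tray(n)
    X,Y=Q[...,0],Q[...,1]
    for x0 in(-65,-50,-25,0,25,50):
        k=(z>.010)&(z<.022)&(X>x0)&(X<x0+14)
        a=Y[k&(Y>40)&(Y<95)];b=Y[k&(Y<-40)&(Y>-95)]
        print(n,x0,[ (len(q),np.round(np.percentile(q,[2,50,98]),1)) if len(q) else None for q in(b,a)])
    k=(z>.005)&(z<.012)&(X>-110)&(X<-80)&(abs(Y)<75); 
    for y0 in(-50,-30,0,30,50):
        q=X[(z>.004)&(z<.014)&(abs(Y-y0)<6)&(X>-130)&(X<-70)]; 
        if len(q): print("front x at y",y0,round(q.max(),1))
    for x0 in(-150,-130,-110):
        q=Y[(z>.004)&(z<.012)&(abs(X-x0)<6)&(abs(Y)<80)]
        if len(q): print("y span at x",x0,q.min().round(1),q.max().round(1))
```

```text
top tray 0.81 1228 dock-frame mm: (array([-137.1,    4.7]), array([ 92.1, 120.5]), 0.7)
top model 0.71 347 dock-frame mm: (array([-159.3,   21.3]), array([52.3, 46. ]), 2.3)
top model 0.65 695 dock-frame mm: (array([-493.3,   -3.8]), array([61.6, 74.3]), 60.2)
top -65 [(34, array([-89.3, -81.7, -73.9])), (32, array([75.8, 83.7, 90.3]))]
top -50 [(31, array([-82.1, -75. , -67.9])), (34, array([70.3, 77.5, 85.1]))]
top -25 [(49, array([-73.2, -64.8, -54.8])), (50, array([56.5, 65.5, 75. ]))]
top 0 [(45, array([-73.2, -64.2, -54.7])), (49, array([56.6, 65. , 75. ]))]
top 25 [(49, array([-74. , -64.5, -54.9])), (49, array([55.9, 65.3, 75.2]))]
top 50 [(47, array([-73.5, -64.5, -55.2])), (50, array([55.9, 65.7, 75.1]))]
front x at y -50 -75.7
front x at y -30 -74.0
front x at y 0 -77.8
front x at y 30 -72.7
front x at y 50 -77.0
y span at x -150 -79.8 69.7
y span at x -130 -76.1 64.7
y span at x -110 -76.0 71.0
side tray 0.97 2318 dock-frame mm: (array([-175.6,    3.3]), array([163.3, 120.1]), 0.2)
side model 0.97 1937 dock-frame mm: (array([-493.9,   -5.4]), array([61.3, 74.4]), 60.4)
side -65 [(30, array([-91.5, -82.9, -74.4])), None]
side -50 [(30, array([-85. , -77.1, -70.4])), None]
side -25 [(41, array([-75.4, -64.9, -56.3])), None]
side 0 [(36, array([-75.1, -64.6, -56.6])), None]
side 25 [(38, array([-75.7, -66.6, -56.2])), None]
side 50 [(39, array([-75.4, -66.5, -56.5])), None]
front x at y -50 -94.9
front x at y -30 -108.0
front x at y 0 -129.9
y span at x -150 -56.6 62.7
y span at x -130 -56.5 -3.5
y span at x -110 -56.4 -9.6
```

Both views put the tray 4 mm too far in +y relative to the slot. I'll correct that and slide in.

Emit:
send_rows([
  [[-0.003,-0.001,0,0.002],[-0.008,-0.002,0,0.004],[-0.014,-0.003,0,0.006],[-0.021,-0.004,0,0.007],[-0.028,-0.004,0,0.007],[-0.035,-0.004,0,0.007],[-0.042,-0.004,0,0.007],[-0.049,-0.004,0,0.007],[-0.055,-0.004,0,0.007],[-0.06,-0.004,0,0.007]],
])

```text
clock: 8.45
eef_pos: [0.5193, -0.0286, 0.0185]
orientation: [[-0.22, -0.975, -0.0], [-0.975, 0.22, -0.003], [0.003, -0.001, -1.0]]
wrist_force: [-1.1, -8.7, 10.9]
gripper_width: 0.0152
```

Run:
```python
from tr import *
rel(*dk(-.074,-.004),.0186,-102.5)
tray("top"); tray("side","s4")
```

```text
shift [-0.1111  0.0006 -0.0004] spin -0.0038 now [ 0.5193 -0.0286  0.0185] yaw -102.72 F [-1.1 -8.7 10.9] w 0.0152 t 8.45
top tray 0.8 904 dock-frame mm: (array([-65. ,  -0.4]), array([ 60.4, 120. ]), 0.6)
top model 0.77 165 dock-frame mm: (array([-87.4,  17.4]), array([26.5, 45.1]), 1.5)
top model 0.55 668 dock-frame mm: (array([-492.7,   -4.5]), array([62.1, 72.6]), 59.7)
side tray 0.63 2092 dock-frame mm: (array([-116.4,   -1.2]), array([120.2, 163.6]), 89.8)
side tray 0.18 819 dock-frame mm: (array([64.5,  3. ]), array([279.7, 185.4]), 1.6)
side model 0.58 1934 dock-frame mm: (array([-493.9,   -5.1]), array([62. , 74.2]), 59.6)
```

Emit:
send_rows([
  [[-0.004,0.001,0,0],[-0.01,0.001,0,-0.002],[-0.017,0.001,0,-0.002],[-0.024,0.001,0,-0.002],[-0.031,0.001,0,-0.002],[-0.038,0.001,0,-0.002],[-0.045,0.001,0,-0.002],[-0.052,0.001,0,-0.002],[-0.059,0.001,0,-0.002],[-0.065,0.001,0,-0.002]],
])

```text
clock: 9.75
eef_pos: [0.5325, 0.0347, 0.0185]
orientation: [[-0.219, -0.976, -0.001], [-0.976, 0.219, -0.003], [0.004, -0.0, -1.0]]
wrist_force: [-2.2, -10.8, 12.0]
gripper_width: 0.0149
```

Emit:
send_rows([
  [[-0.006,0,0,0],[-0.012,0,0,0],[-0.018,0,0,0],[-0.023,0,0,0],[-0.028,0,0,0],[-0.032,0,0,0],[-0.036,0,0,0]],
])

```text
clock: 10.45
eef_pos: [0.5402, 0.0694, 0.0185]
orientation: [[-0.219, -0.976, -0.001], [-0.976, 0.219, -0.004], [0.004, 0.0, -1.0]]
wrist_force: [-2.7, -10.9, 12.2]
gripper_width: 0.0149
```

Run:
```python
from tr import *
rel(*dk(-.074,-.003),.0186,-102.5)
tray("top"); tray("side","s5")
```

```text
shift [-0.0109  0.0003 -0.0001] spin -0.0024 now [0.5402 0.0694 0.0185] yaw -102.63 F [ -2.7 -10.9  12.2] w 0.0149 t 10.45
top tray 0.72 171 dock-frame mm: (array([-3.3, 29.3]), array([ 80.5, 164.1]), 73.6)
top model 0.84 688 dock-frame mm: (array([-493.2,   -4. ]), array([61.7, 74.4]), 60.4)
side tray 0.7 1696 dock-frame mm: (array([-16. ,  -0.3]), array([161.5, 119.6]), 0.3)
side model 0.98 1933 dock-frame mm: (array([-493.9,   -5.1]), array([61.7, 74.1]), 60.2)
```

Emit:
send_rows([
  [[-0.003,0,0,-0.001],[-0.006,0,0,-0.001],[-0.008,0,0,-0.002],[-0.01,0,0,-0.002],[-0.011,0,0,-0.002],[-0.012,0,0,-0.002],[-0.013,0,0,-0.002]],
])

```text
clock: 11.45
eef_pos: [0.5427, 0.0807, 0.0185]
orientation: [[-0.217, -0.976, -0.002], [-0.976, 0.217, -0.005], [0.006, 0.001, -1.0]]
wrist_force: [-3.7, -14.8, 15.0]
gripper_width: 0.0151
```

Run:
```python
from tr import *
rel(*dk(-.074,-.003),.0186,-102.5)
tray("top"); tray("side","s6")
```

```text
shift [ 0.0007  0.0004 -0.0001] spin -0.001 now [0.5427 0.0807 0.0185] yaw -102.55 F [ -3.7 -14.8  15. ] w 0.0151 t 11.45
top tray 0.61 145 dock-frame mm: (array([-2.4, -1.5]), array([162.1, 108.9]), 0.2)
top model 0.7 695 dock-frame mm: (array([-493.3,   -4. ]), array([61.7, 74.5]), 60.1)
side tray 0.83 1680 dock-frame mm: (array([-5.8,  0.6]), array([163.5, 119.6]), 1.7)
side model 0.56 1939 dock-frame mm: (array([-494. ,   -5.2]), array([61.6, 74.1]), 60.2)
```

Emit:
send_rows([
  [[-0.001,0,0,0],[-0.002,0,0,0],[-0.003,0,0,0],[-0.003,0,0,0],[-0.003,0,0,0]],
])

```text
clock: 12.25
eef_pos: [0.5427, 0.0807, 0.0186]
orientation: [[-0.219, -0.976, -0.004], [-0.976, 0.219, -0.008], [0.009, 0.002, -1.0]]
wrist_force: [-5.6, -19.8, 17.2]
gripper_width: 0.0152
```

The TCP no longer advances while the force rises, so the tray is against the stop. I'll release, rise and look.

Emit:
send_rows([
  [[0,0,0,0],[0,0,0,0],[0,0,0,0],[0,0,0,0]],
], fingers=0.04)

```text
clock: 12.65
eef_pos: [0.5434, 0.0898, 0.0174]
orientation: [[-0.212, -0.977, -0.001], [-0.977, 0.212, 0.0], [-0.0, 0.001, -1.0]]
wrist_force: [0.1, 0.1, 0.4]
gripper_width: 0.0402
```

Emit:
send_rows([
  [[0.004,0,-0.01,0],[0.004,0,-0.03,0],[0.004,0,-0.06,0],[0.004,0,-0.1,0],[-0.02,0,-0.13,0],[-0.03,0,-0.13,0],[-0.03,0,-0.13,0],[-0.03,0,-0.13,0]],
])

```text
clock: 13.45
eef_pos: [0.5491, 0.1175, 0.1468]
orientation: [[-0.213, -0.977, -0.002], [-0.977, 0.213, -0.001], [0.002, 0.002, -1.0]]
wrist_force: [-0.3, -0.5, 0.6]
gripper_width: 0.0399
```

Run:
```python
from tr import *
rel(*dk(.0,-.003),.13,-102.5)
tray("top","t7"); tray("side","s7")
a=cv2.imread("pics/t7.png"); b=cv2.imread("pics/s7.png")
cv2.imwrite("pics/c7.png",cv2.resize(np.hstack([a[130:290,80:290],b[70:230,200:410]]),None,fx=1.9,fy=1.9))
```

```text
shift [-0.036  -0.0015  0.0167] spin 0.0032 now [0.5491 0.1175 0.1468] yaw -102.31 F [-0.3 -0.5  0.6] w 0.0399 t 13.45
top tray 0.83 941 dock-frame mm: (array([-45.7,   1. ]), array([120.3,  75.9]), 89.9)
top model 0.92 697 dock-frame mm: (array([-493.4,   -4.1]), array([61. , 74.3]), 60.1)
top model 0.5 118 dock-frame mm: (array([-10.9,  17.1]), array([16.2, 45.4]), 2.1)
side tray 0.7 1724 dock-frame mm: (array([-4.8, -0.6]), array([119.6, 161.2]), 89.9)
side model 0.87 323 dock-frame mm: (array([ 8.8, 16.2]), array([58.3, 46. ]), 1.6)
side model 0.59 1940 dock-frame mm: (array([-494.1,   -5.2]), array([61.6, 74.1]), 60.1)
```

View pics/c7.png

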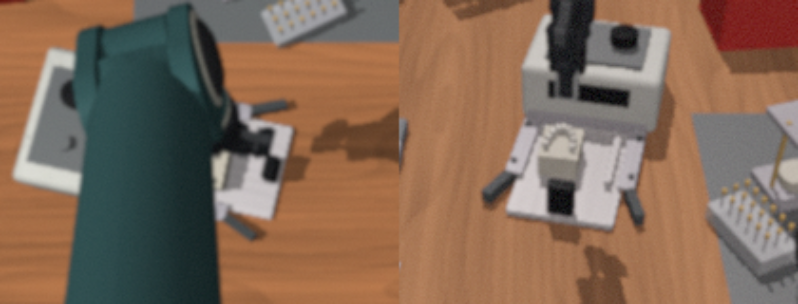

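The view shows the tray home (rear edge at −84 to −85 mm, centre −4.8 against −5 expected). The model lies flat on it at dock (8.8, 16.5), yaw about 1.8°. Next I'll turn the gripper to grip it across y.

Run:
```python
from h import *
rel(*dk(.0085,.0165),.11,-12.5); print(get_state()["joints"])
```

```text
shift [-0.0445  0.0187  0.037 ] spin -1.5688 now [0.5498 0.1175 0.147 ] yaw -102.38 F [ 0.4 -1.1  0.6] w 0.0404 t 13.75
[ -16.58348743   24.27952257    1.38752874  108.43456833   -0.75691187
   47.38544264 -117.18870681]
```

Emit:
send_rows([
  [[-0.005,0.002,0,-0.14],[-0.012,0.005,0,-0.28],[-0.02,0.008,0,-0.42],[-0.028,0.012,0,-0.56],[-0.036,0.015,0,-0.7],[-0.044,0.019,0,-0.84],[-0.044,0.019,0,-0.98],[-0.044,0.019,0,-1.12],[-0.044,0.019,0,-1.26],[-0.044,0.019,0,-1.4]],
], fingers=0.066)

```text
clock: 14.75
eef_pos: [0.541, 0.1648, 0.1474]
orientation: [[0.928, -0.372, -0.001], [-0.372, -0.928, -0.0], [-0.0, 0.001, -1.0]]
wrist_force: [-0.6, 0.0, 0.3]
gripper_width: 0.0657
```

Run:
```python
from h import *
rel(*dk(.0085,.0165),.07,-12.5)
```

```text
shift [ 0.0001 -0.0001  0.0774] spin -0.1626 now [0.541  0.1648 0.1474] yaw -21.82 F [-0.6  0.   0.3] w 0.0657 t 14.75
```

Emit:
send_rows([
  [[0,0,0.01,-0.1],[0,0,0.03,-0.163],[0,0,0.05,-0.163],[0,0,0.07,-0.163],[0,0,0.077,-0.163],[0,0,0.077,-0.163]],
])

```text
clock: 15.35
eef_pos: [0.5403, 0.1648, 0.0696]
orientation: [[0.975, -0.221, -0.002], [-0.221, -0.975, -0.001], [-0.002, 0.001, -1.0]]
wrist_force: [-0.6, 0.2, 0.4]
gripper_width: 0.0661
```

Run:
```python
from tr import *
rel(*dk(.0085,.0165),.020,-12.5)
tray("top"); p,Q,z=tray("side","s8")
cv2.imwrite("pics/c8.png",cv2.resize(p["image"][70:230,200:410],None,fx=3,fy=3))
```

```text
shift [ 0.0008 -0.0003  0.0496] spin -0.0051 now [0.5403 0.1648 0.0696] yaw -12.79 F [-0.6  0.2  0.4] w 0.0661 t 15.35
top tray 0.67 1481 dock-frame mm: (array([-31.9,   2. ]), array([108.3, 120.5]), 3.6)
top model 0.73 690 dock-frame mm: (array([-493.4,   -4. ]), array([61.3, 74.7]), 60.3)
top model 0.5 224 dock-frame mm: (array([-2.6, 17.2]), array([33.2, 46.1]), 2.1)
side tray 0.86 1669 dock-frame mm: (array([-7. , -1.5]), array([119.2, 158.2]), 89.1)
side model 0.89 320 dock-frame mm: (array([ 7.6, 15.7]), array([58.7, 45.2]), 1.7)
side model 0.77 1939 dock-frame mm: (array([-493.9,   -5.2]), array([61.2, 74.3]), 60.0)
```

View pics/c8.png

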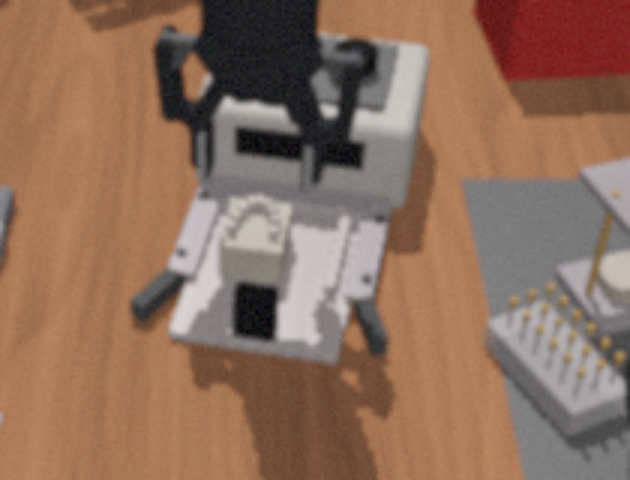

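The open fingers straddle the model at (255,235) in the crop, with the side fence on the right at (340,240). I'll descend and grip.

Emit:
send_rows([
  [[0.001,0,0.012,-0.005],[0.001,0,0.025,-0.005],[0.001,0,0.037,-0.005],[0.001,0,0.045,-0.005],[0.001,0,0.049,-0.005],[0.001,0,0.049,-0.005]],
])

```text
clock: 16.25
eef_pos: [0.5415, 0.165, 0.0208]
orientation: [[0.976, -0.216, -0.002], [-0.216, -0.976, -0.0], [-0.001, 0.001, -1.0]]
wrist_force: [0.0, 0.5, 0.5]
gripper_width: 0.0659
```

Emit:
send_rows([
  [[0,0,0,0],[0,0,0,0],[0,0,0,0],[0,0,0,0],[0,0,0,0]],
], fingers=0.03, squeeze=35)

```text
clock: 16.75
eef_pos: [0.5425, 0.1652, 0.0223]
orientation: [[0.976, -0.216, 0.001], [-0.216, -0.976, 0.0], [0.001, -0.001, -1.0]]
wrist_force: [0.5, -0.9, 3.7]
gripper_width: 0.0448
```

Run:
```python
from tr import *
rel(*dk(.031,-.017),.020,-12.5)
tray("side")
```

```text
shift [ 0.0321 -0.0219  0.0023] spin 0.0001 now [0.5425 0.1652 0.0223] yaw -12.5 F [ 0.5 -0.9  3.7] w 0.0448 t 16.75
side tray 0.81 1614 dock-frame mm: (array([-5.2,  0.2]), array([161.1, 120. ]), 1.1)
side model 0.86 1923 dock-frame mm: (array([-493.8,   -5.2]), array([61.6, 74.3]), 60.0)
side model 0.69 309 dock-frame mm: (array([ 7.7, 15.4]), array([48.9, 56.4]), 88.1)
```

Emit:
send_rows([
  [[0.002,-0.001,0,0],[0.005,-0.003,0,0],[0.009,-0.006,0,0],[0.013,-0.009,0,0],[0.017,-0.012,0,0],[0.02,-0.014,0,0],[0.023,-0.016,0,0],[0.025,-0.018,0,0],[0.027,-0.019,0,0],[0.028,-0.019,0,0]],
])

```text
clock: 17.9
eef_pos: [0.5711, 0.1768, 0.0223]
orientation: [[0.976, -0.216, -0.005], [-0.216, -0.976, -0.003], [-0.004, 0.004, -1.0]]
wrist_force: [-8.3, -2.2, 15.2]
gripper_width: 0.0454
```

```bash
cat > f.py <<'E'
from tr import *
s=get_state(); R=np.array(s["orientation"]); print("F tool",(R.T@s["wrist_force"]).round(1),"T",np.round(R.T@s["ft_torque"],2))
rel(*dk(.031,-.017),.022,-12.5)
p,Q,z=tray("side","f")
tray("top")
E
python3 f.py
```

```text
F tool [ -7.7   4.  -15.2] T [-0.82 -1.79  0.04]
shift [ 0.0067 -0.0044  0.0003] spin 0.0 now [0.5711 0.1768 0.0223] yaw -12.5 F [-8.3 -2.2 15.2] w 0.0454 t 17.9
side tray 0.89 1777 dock-frame mm: (array([-4.5, -1.5]), array([120.3, 162.1]), 89.0)
side model 0.69 1939 dock-frame mm: (array([-493.7,   -4.9]), array([62. , 74.5]), 59.9)
side model 0.57 306 dock-frame mm: (array([25. , -9.8]), array([47.7, 56.9]), 88.7)
top tray 0.72 1496 dock-frame mm: (array([-28.3,   1.3]), array([111.3, 120.1]), 0.8)
top model 0.89 670 dock-frame mm: (array([-493.4,   -4. ]), array([61.7, 74.7]), 59.6)
top model 0.5 126 dock-frame mm: (array([ 9.5, -9.7]), array([22. , 43.1]), 0.5)
```

Emit:
send_rows([
  [[0.002,-0.002,0,0],[0.004,-0.004,0,0],[0.005,-0.005,0,0],[0.006,-0.006,0,0],[0.007,-0.007,0,0],[0.007,-0.007,0,0]],
])

```text
clock: 18.8
eef_pos: [0.579, 0.1806, 0.0223]
orientation: [[0.976, -0.217, -0.006], [-0.217, -0.976, -0.005], [-0.005, 0.006, -1.0]]
wrist_force: [-10.1, -5.8, 16.9]
gripper_width: 0.0452
```

```bash
python3 f.py
```

```text
F tool [ -8.7   7.9 -16.8] T [-1.56 -1.73  0.06]
shift [-0.0001  0.0011  0.0003] spin -0.0008 now [0.579  0.1806 0.0223] yaw -12.55 F [-10.1  -5.8  16.9] w 0.0452 t 18.8
side tray 0.73 1798 dock-frame mm: (array([-6.1, -1.1]), array([119.6, 158.9]), 89.1)
side tray 0.69 100 dock-frame mm: (array([ 40.4, -29.3]), array([43.3, 90.4]), 71.3)
side model 0.81 1915 dock-frame mm: (array([-494.1,   -5.4]), array([61.6, 73.8]), 60.0)
side model 0.75 305 dock-frame mm: (array([ 30.9, -16.3]), array([58. , 46.8]), 1.8)
top tray 0.83 1532 dock-frame mm: (array([-28.2,   1.1]), array([110.5, 119.8]), 0.3)
top model 0.9 697 dock-frame mm: (array([-493.3,   -4.1]), array([61.1, 74.6]), 60.8)
top model 0.74 137 dock-frame mm: (array([ 15.7, -15.8]), array([23.3, 46.1]), 0.6)
```

Emit:
send_rows([
  [[0.001,-0.001,0,0],[0.002,-0.002,0,0],[0.003,-0.003,0,0],[0.003,-0.003,0,0],[0.003,-0.003,0,0]],
])

```text
clock: 19.6
eef_pos: [0.5796, 0.1815, 0.0221]
orientation: [[0.976, -0.217, -0.012], [-0.217, -0.976, -0.008], [-0.01, 0.01, -1.0]]
wrist_force: [-16.2, -9.7, 22.8]
gripper_width: 0.045
```

```bash
python3 f.py
```

```text
F tool [-13.9  13.2 -22.5] T [-2.41 -3.23 -0.1 ]
shift [-0.0006  0.0021  0.0001] spin -0.0006 now [0.5796 0.1815 0.0221] yaw -12.53 F [-16.2  -9.7  22.8] w 0.045 t 19.6
side tray 0.95 1810 dock-frame mm: (array([-4.9, -1.6]), array([119.6, 161.5]), 89.1)
side model 0.9 1944 dock-frame mm: (array([-493.7,   -5.2]), array([61.4, 74.3]), 60.0)
side model 0.76 288 dock-frame mm: (array([ 28.4, -17.2]), array([53.4, 45.7]), 2.2)
top tray 0.77 1585 dock-frame mm: (array([-28.3,   0.5]), array([120.6, 113.9]), 89.9)
top model 0.71 136 dock-frame mm: (array([ 16.5, -16.3]), array([43.5, 24.3]), 89.0)
top model 0.61 656 dock-frame mm: (array([-493. ,   -3.5]), array([60.3, 73.9]), 58.8)
```

Emit:
send_rows([
  [[0.001,-0.001,0,0],[0.002,-0.002,0,0],[0.003,-0.003,0,0],[0.004,-0.004,0,0],[0.004,-0.004,0,0],[0.004,-0.004,0,0]],
], squeeze=50)

```text
clock: 20.5
eef_pos: [0.5798, 0.1816, 0.022]
orientation: [[0.976, -0.216, -0.022], [-0.217, -0.976, -0.014], [-0.019, 0.019, -1.0]]
wrist_force: [-29.5, -15.3, 38.0]
gripper_width: 0.0448
```

```bash
python3 f.py
python3 - <<'E'
import cv2
cv2.imwrite("pics/c9.png",cv2.resize(cv2.imread("pics/f.png")[70:230,200:410],None,fx=3.5,fy=3.5))
E
```

```text
F tool [-26.2  22.1 -37.1] T [-4.5  -5.54 -0.3 ]
shift [-0.0008  0.0023  0.0001] spin -0.0004 now [0.5798 0.1816 0.022 ] yaw -12.52 F [-29.5 -15.3  38. ] w 0.0448 t 20.5
side tray 0.62 1851 dock-frame mm: (array([-5.8, -1. ]), array([120.4, 161.9]), 89.5)
side model 0.93 298 dock-frame mm: (array([ 31.8, -17.5]), array([59.1, 44.5]), 3.5)
side model 0.59 1913 dock-frame mm: (array([-494. ,   -5.3]), array([61.7, 74.2]), 60.0)
side model 0.18 147 dock-frame mm: (array([113.2, -28.8]), array([ 94.4, 201.8]), 34.3)
top tray 0.82 1525 dock-frame mm: (array([-28.7,   1.2]), array([110.5, 119.8]), 1.1)
top model 0.78 143 dock-frame mm: (array([ 17.2, -15.9]), array([24.8, 45.9]), 0.7)
top model 0.75 696 dock-frame mm: (array([-493.3,   -4. ]), array([61.2, 74.5]), 59.6)
```

View pics/c9.png

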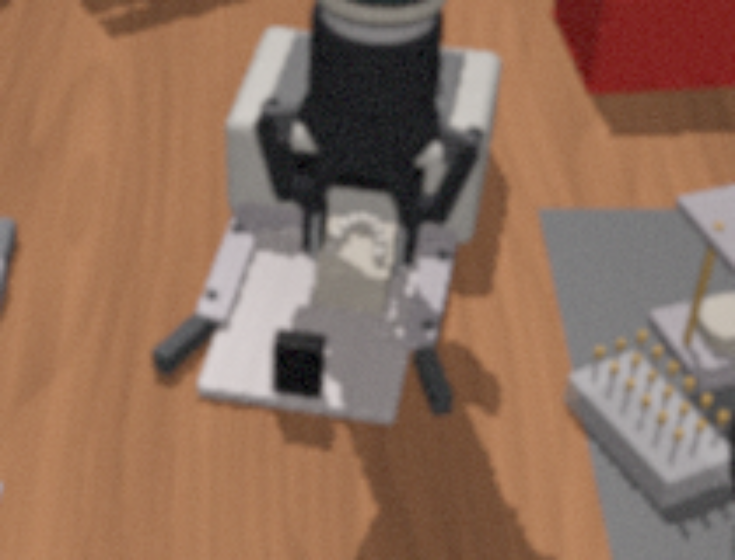

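The view shows the model seated in the corner and gripped. The TCP has stalled, so both fences are loaded, but the vertical load of 38 N is more than needed. I'll ease it up a little and check flatness.

Emit:
send_rows([
  [[-0.0005,0.0005,-0.001,0],[-0.001,0.001,-0.002,0],[-0.001,0.001,-0.002,0],[-0.001,0.001,-0.002,0]],
])

```text
clock: 21.2
eef_pos: [0.5798, 0.1817, 0.0221]
orientation: [[0.976, -0.216, -0.02], [-0.217, -0.976, -0.012], [-0.017, 0.016, -1.0]]
wrist_force: [-22.1, -11.6, 20.6]
gripper_width: 0.0447
```

```bash
cat >> f.py <<'E'
m=[m for m in masks_of(p,"model") if abs(np.median(Q[m["pixels"]][:,0])-25)<25]
if m:
    for lo,hi in((.032,.041),):
        k=m[0]["pixels"]&(z>lo)&(z<hi); A=np.c_[Q[k],np.ones(k.sum())]; c=np.linalg.lstsq(A,z[k]*1000,rcond=None)[0]
        print("model top plane slope rad (x,y)",c[:2].round(3),"z mean",z[k].mean().round(4),k.sum())
for o in("bur_block","spare_model"):
    print(o,[(round(a["p"],2),np.round(pt(p,*a["xy"],z=0),3)) for a in place_of(p,o)])
E
python3 f.py
```

```text
F tool [-19.4  16.5 -20. ] T [-3.32 -4.08 -0.35]
shift [-0.0007  0.0023  0.0002] spin -0.0002 now [0.5798 0.1817 0.0221] yaw -12.51 F [-22.1 -11.6  20.6] w 0.0447 t 21.2
side tray 0.57 1863 dock-frame mm: (array([-3.4, -0.5]), array([120.4, 164. ]), 89.8)
side model 0.74 1936 dock-frame mm: (array([-493.9,   -5.2]), array([61.4, 74.5]), 60.2)
side model 0.73 296 dock-frame mm: (array([ 32.3, -18.2]), array([45.8, 59.4]), 88.8)
top tray 0.94 1566 dock-frame mm: (array([-28.4,   1.2]), array([111.4, 120.4]), 0.8)
top model 0.9 686 dock-frame mm: (array([-492.6,   -3.9]), array([61.4, 73.6]), 60.7)
top model 0.78 145 dock-frame mm: (array([ 17.5, -16.6]), array([45.1, 25.8]), 89.9)
model top plane slope rad (x,y) [0.045 0.014] z mean 0.0379 261
bur_block [(0.84, array([0.744, 0.05 , 0.   ]))]
spare_model [(0.92, array([ 0.745, -0.112,  0.   ]))]
```

Run:
```python
from tr import *
rng=np.random.default_rng(0)
for n in("side","side","top"):
    p,Q,z=tray(n)
    for m in masks_of(p,"model")[:6]:
        k=cv2.erode(m["pixels"].astype(np.uint8),np.ones((3,3)))>0
        q=np.median(Q[k],0) if k.any() else [999,999]
        k&=(z>.027)&(z<.046); P=np.c_[Q[k],z[k]*1000]
        if len(P)<30: continue
        best=0
        for _ in range(800):
            A=P[rng.choice(len(P),3,0)]; nn=np.cross(A[1]-A[0],A[2]-A[0]); l=np.linalg.norm(nn)
            if l<50: continue
            nn/=l
            if abs(nn[2])<.95: continue
            i=abs((P-A[0])@nn)<.8
            if i.sum()>best: best=i.sum(); I=i
        if not best: continue
        c=np.linalg.lstsq(np.c_[P[I,:2],np.ones(best)],P[I,2],rcond=None)[0]
        print(n,np.round(q),"slope",c[:2].round(3),best,len(P),"z",P[I,2].mean().round(1))
```

```text
side model 0.89 1895 dock-frame mm: (array([-494.1,   -5.2]), array([61.5, 73.8]), 60.0)
side model 0.68 313 dock-frame mm: (array([ 30.7, -16.3]), array([59.8, 46. ]), 5.3)
side [-448.  134.] slope [-0.001  0.021] 413 965 z 30.1
side [-477. -175.] slope [ 0.003 -0.006] 534 1272 z 30.1
side [-502.   -9.] slope [-0.004 -0.009] 913 1867 z 39.7
side [ 13. -18.] slope [0.015 0.007] 107 309 z 38.2
side [-369. -193.] slope [0.008 0.002] 724 1475 z 40.6
side tray 0.78 1803 dock-frame mm: (array([-3.5, -1.3]), array([119.9, 165.8]), 89.3)
side model 0.92 1925 dock-frame mm: (array([-494. ,   -5.2]), array([61.7, 74. ]), 60.2)
side model 0.8 296 dock-frame mm: (array([ 30.8, -17.6]), array([57.2, 45.6]), 0.6)
side [-502.   -9.] slope [-0.001  0.   ] 939 1898 z 39.6
side [ 13. -19.] slope [-0.007  0.012] 107 303 z 38.5
side [-476. -175.] slope [-0.001  0.012] 518 1273 z 30.0
side [-447.  135.] slope [ 0.003 -0.007] 388 952 z 29.8
side [-369. -193.] slope [ 0.004 -0.003] 678 1484 z 40.8
top tray 0.85 1561 dock-frame mm: (array([-27.4,   0.9]), array([119.8, 112.3]), 90.0)
top tray 0.18 370 dock-frame mm: (array([68.9, -1.9]), array([181.1, 280.5]), 88.8)
top model 0.89 694 dock-frame mm: (array([-493.4,   -4.1]), array([61.7, 74.8]), 59.9)
top model 0.68 143 dock-frame mm: (array([ 16.3, -16.7]), array([24. , 45.5]), 1.4)
top [-489.   -2.] slope [-0.012  0.008] 204 639 z 40.9
top [-436.  140.] slope [-0.012 -0.043] 99 390 z 30.9
top [-353. -187.] slope [-0.002 -0.   ] 192 631 z 41.0
top [-467. -171.] slope [-0.01   0.033] 108 425 z 30.4
top [ 11. -20.] slope [-0.118  0.018] 34 122 z 38.4
```

The model is flat (slope about 0.01 rad, base top 38.3 mm against 38 expected) at about (31, -17), pressed at 16–19 N sideways. I'll hold briefly and hand in.

Emit:
send_rows([
  [[0,0,0,0],[0,0,0,0],[0,0,0,0],[0,0,0,0],[0,0,0,0],[0,0,0,0]],
])

```text
clock: 22.85
eef_pos: [0.5798, 0.1817, 0.0222]
orientation: [[0.976, -0.216, -0.02], [-0.217, -0.976, -0.012], [-0.017, 0.016, -1.0]]
wrist_force: [-21.6, -12.0, 20.9]
gripper_width: 0.0448
```

Run:
```python
from h import *
rel(*dk(.031,-.017),.022,-12.5)
print(close_job())
```

```text
shift [-0.0007  0.0023  0.0002] spin -0.0002 now [0.5798 0.1817 0.0222] yaw -12.51 F [-21.6 -12.   20.9] w 0.0448 t 22.85
the job is handed in; nothing more can be done
None
```

I slid the tray by its tab into the dock until it stalled on the stop. Then I gripped the white model across its width, pressed it into the fence corner, and handed the job in at 22.9 s while still holding it. The hand-in gave no verdict.

- **Tray:** it was home to within about 1–2 mm in the camera measurements, which scatter by about that much.
- **Model:** it sat at about (31, -17) mm in the dock frame and square to within about 2°. The noisiest reading was 5°, beyond the 0.05 rad (2.9°) limit. The base top measured 38.3 mm against 38 mm expected.
- **Force:** steady at about 19 N toward the side fence, 16 N toward the end fence and 20 N down. These are wrist readings; I could not measure the force on each fence directly.
- **Disagreeing checks:**
  - A first rough tilt fit gave 0.045 rad, which I put down to the teeth. Two outlier-rejecting fits from the side camera gave about 0.015 rad.
  - A fit from the top camera gave 0.118 rad, but from only 34 points on a mostly hidden model, so I discounted it.
- **Bur block and spare model:** the arm's path stayed clear of them. The last pictures put them about 10–20 mm from where they were first seen. I take that as measurement error, because the heights assumed differed.

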